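# Load a cover into the tilting paint stand and tip it up with the pedal

### The job

Slide the black cover off the loading deck, without lifting it away, over the tray's raised lip until it drops flat into the tray. Then reach in under the blue guard with the tool tilted and press the red pedal down until it is hard against its stop, leaning on it there for a moment with about 15 to 20 N (never over 45 N), so that the tray stays tipped up with the cover in it. Let go, and leave the things around the stand alone.

Things in the scene. Friction and masses are not known exactly. Their poses are not given: they have to be found in the camera images.
- stand: The paint stand, fixed: plywood base 230 x 500 mm, 18 mm thick. Origin at table height; its +y points (roughly left) to the loading deck, its +x away from the robot. Tray between y = -53 and +79 mm; hinge at y = -75 mm, 65 mm above the table; pedal at about y = -180 mm.
- pocket (a point): Centre of the tray's floor, moving with the tray; axes parallel to the stand's when the tray is level, z out of the tray. Pocket 186 mm along x, 116 mm along y (to +-58 mm), floor 43 mm above the table when level. Lip on the +y side: 14 mm above the floor, 5 mm above the deck, 4 mm thick, with a 25 degree ramp on the deck's side that begins 74 mm from this point. Other walls 16 mm high.
- cover_mid (a point): Black rectangular cover plate with a grey field and four screw heads, 160 mm (own x) by 97 mm (own y), 12 mm thick, about 120 g; the point is its centre, half-way up, 58 mm above the table on the deck. It starts flat on the deck, its long side along the lip to within 5 degrees, its own y pointing away from the tray.
- tape: Roll of beige masking tape, 104 mm across, 24 mm high, loose; leave alone. Origin under its centre.
- mix_cup: Grey plastic mixing cup, 68 mm across, 62 mm high, loose; leave alone. Origin under its centre.
- grey_can: Spray can with grey cap, 66 mm across, 136 mm high, loose; leave alone. Origin under its centre.
- black_can: Spray can with black cap, 66 mm across, 136 mm high, loose; leave alone. Origin under its centre.
- brush: Flat varnish brush, 94 x 149 mm, 10 mm thick, loose; leave alone. Origin under its centre.
- deck (a point): Centre of the loading deck's top, 52 mm above the table; axes as the stand's. Level board, 156 mm along y (y = +82 to +238 mm of the stand), with fences 10 mm high along x = -94 and +94 mm; its outer (+y) end is open, nothing stands beyond it.
- guard_edge (a point): Middle of the front (robot-side) lower edge of the blue sheet guard's roof over the pedal, 224 mm above the table; axes as the stand's. Roof 70 mm deep along +x, 150 mm along y; back wall 66 mm behind. Open on the robot's side and at both y ends. A tool tilted 35 to 45 degrees, fingers pointing to +x and down, passes below the edge; an upright one does not.
- rocker: The rocker (metal tray on its +y arm, pedal on its -y arm); origin on the hinge axis, 65 mm above the table. It turns about its own x: level beside the deck at the start (0), 0.5 rad (29 degrees) tray up when the pedal is at its stop. Stiff friction hinge: it stays wherever it is left; the pedal takes 4 to 8 N to move, and its stop is rigid.
- pedal (a point): Centre of the top face of the red pedal pad (40 mm along x, 55 mm along the arm), 119 mm from the hinge; axes are the rocker's. The pad slopes up towards -y by 24 degrees at the start (this point 124 mm above the table), down by 5 degrees at the stop (67 mm above the table, 16 mm farther to -y).

How it is judged:
On the way, in this order (a step that is already met when the one before it is completed fails the run):
1. the cover lies flat on the floor of the level tray (z of cover_mid in the frame of pocket below 0.0085 m and y of cover_mid in the frame of pocket below 0.015 m and angle between the z axis of cover_mid and the z axis of pocket, either way round below 0.04 rad and angle between pocket's own z axis and vertical below 0.05 rad), for 0.2 s.
2. the pedal is pressed against its stop with more than 10 N (angle between pocket's own z axis and vertical above 0.475 rad and contact force between the fingers and rocker above 10 N), for 0.2 s.
At the end, for the whole second after the job is handed in: The tray is tipped up to within 0.03 rad of the pedal's stop (tilt above 0.47 rad of 0.5) and stays there by itself, the cover lies flat on the tray's floor within its walls (centre within 20 mm along x and 15 mm along y of the pocket's centre, tilted under 0.04 rad to the floor), all at rest (angle between pocket's own z axis and vertical above 0.47 rad and z of cover_mid in the frame of pocket between 0.002 and 0.0085 m and y of cover_mid in the frame of pocket between -0.015 and 0.015 m and x of cover_mid in the frame of pocket between -0.02 and 0.02 m and angle between the z axis of cover_mid and the z axis of pocket, either way round below 0.04 rad and angular speed of rocker below 0.03 rad/s); the robot touches nothing.
It fails at once if the cover is lifted more than about 40 mm off the deck (z of cover_mid in the frame of pocket above 0.06 m).
It fails at once if the pedal or its tray is pressed with more than 45 N (contact force between anything else and rocker above 45 N).
It fails at once if a bystander is moved more than 30 mm (distance of any of tape, mix_cup, grey_can, black_can, brush from where it was at the start of the episode above 0.03 m).
It also fails if it takes over 51 s, if anything falls off the work surface, if the arm or the gripper's body presses on something with over 40 N, if the wrist force passes 120 N, or if a joint passes its speed limit or range.

### The arm

A 7-joint arm with a two-finger parallel gripper is mounted at the origin on a cart in front of the work surface, level with it; the furniture and walls round the work are solid. World frame = base frame: x ahead of the robot, y to its left, z up, the work surface at z = 0. Lengths are in m, angles in rad, forces in N, time in s.
With the tool pointing down it reaches from about 0.425 to 0.95 m from the base axis. Payload 4.7 kg.
Tool frame: the origin (TCP) lies between the finger pads; the fingertips stand 22 mm ahead of it and the grasp point (between the pads) lies 3 mm ahead of it; z points along the fingers, y is the line along which they close (so a half turn about z gives the same grasp; the last joint's range is limited). The gripper opens to 87 mm and grips with 3 to 60 N. Pads are 19 mm wide; open, the fingers measure 117 mm over their backs; the gripper's body (75 mm by 190 mm) begins 51 mm behind the grasp point.
Start: joints at [1.184, 0.469, -0.049, 1.532, 0.024, 1.141, -0.082], TCP at [0.236, -0.632, 0.245] pointing down, gripper open.
Joint ranges: [-2.59, 2.59], [-0.33, 1.99], [-1.39, 1.29], [0.1, 2.45], [-1.04, 4.18], [0.21, 1.99], [-2.66, 2.66]. Speed limits (rad/s): [2.57, 2.57, 3.14, 3.14, 3.14, 3.14, 3.14].

### API

Orientations are given as a unit quaternion [w, x, y, z].
In Python, from rig import read_state, get_image, camera_info, hand_in gives the robot as it stands. The module is installed in compiled form; this text tells all that it offers.
- The arm moves only by the tool carry_out, never from a script. Its argument "rows" is one flat list of numbers, 7 for each row, row after row: the shift along the world's x, y, z normalised to -1 to 1, where 1 is 4 cm, then the turn, a rotation vector about the world's x, y, z normalised to -1 to 1, where 1 is 5 degrees, then the closure, from -1 (fully open) to 1 (shut). A call has 1 to 12 rows; each row shifts and turns the commanded pose from where the row before left it; what a row does not reach is not made up. A row lasts 1/12 s, in which the tool goes at most 41.7 mm and 7.16 degrees, less where a joint would pass 70% of its speed; a pose out of reach is approached as far as the arm can. A call with a number of a shift or a turn outside -1 to 1 is refused whole. A call with a gripper value outside its range is refused whole. The fingers move at their own pace and stop on an object; "newtons" is the grip in N (left out, the last holds). Time passes only in rows, so rows that do not move let the fingers close. It gives the time, the measured TCP pose, the force, the opening and the grip force at its end, in the units of the state.
- read_state(): the state, without advancing time (a new reading comes with each control period).
- get_image(name): name is "scene" or "top" or "wrist"; returns the picture (420x560x3 uint8, red, green, blue); there is no depth.
- camera_info(name): a dict with "camera_matrix" (3x3 intrinsics, pixels), "T" (4x4, takes a point from camera to world coordinates). Camera axes: x right, y down, z forward; pixel columns grow to the right and rows downward; lengths in m; the calibration is good to about 2 mm. The wrist camera is an equidistant fisheye: a pixel r from the principal point sees the ray r / f radians off the axis. A picture is of the moment at which its call begins: read the wrist's pose just before it. camera_info takes no time and is no camera call; for the wrist camera it gives the pose at the moment of the call.
- hand_in(): hands the job in; it is judged then, once.
The state is a dict: "clock": time; "q": joint angles; "joint_velocities": joint speeds; "effort": joint torques, N m; "ee_pos": TCP position; "ee_rot": TCP orientation; "ft_force": force on the tool from outside, world axes, zero at the start; "wrist_torque": the same for the moment, N m; "opening": finger opening in m; "grasp_force": force on a finger pad.
Only numpy, scipy, OpenCV 4.12 (cv2) and the standard library are available. Lean on these libraries where they do the work, as an engineer would, in place of code of your own. Each camera call takes 0.05 s, during which the arm holds its last target. There are 200 camera calls.

## Working session

There is one attempt and no reset: what is moved stays moved. The work goes in short steps, Python scripts to look and compute and a tool call to move; the robot and the scene stay as the last step left them, time stands still between calls to the robot, and variables do not carry over. Pictures are saved under pics/ and viewed, at most 10 in all, crops included, and the job is handed in when it is done.

Besides the shell and the picture viewer there is one more tool, called after "Request:" by a JSON object that holds its "op" and its "data". carry_out: Moves the arm, as the interface text tells. Its arguments: {"type":"object","properties":{"rows":{"type":"array","items":{"type":"number"}},"newtons":{"type":"number"}},"required":["rows"]}

```bash
mkdir -p pics
python3 - <<'E'
from rig import *
import cv2,numpy as np
s=read_state();print(s)
for n in("top","scene"):
    im=get_image(n);cv2.imwrite(f"pics/{n}0.png",im[:,:,::-1]);c=camera_info(n);print(n,np.round(c["camera_matrix"],1).tolist(),np.round(c["T"],4).tolist())
E
```

```text
{'clock': 0.0, 'q': array([ 1.18414245,  0.4694651 , -0.04860862,  1.5336827 ,  0.02410552,
        1.14099852, -0.08225598]), 'joint_velocities': array([-2.33484409e-03,  4.45923279e-04,  5.39901546e-04,  4.46497363e-04,
        7.99603826e-04, -2.66626808e-06,  3.71895449e-04]), 'effort': array([ 8.90722231e-05, -5.07979274e+01, -8.05618661e-02, -2.36157238e+01,
       -6.13228697e-02,  3.79552727e-02,  1.65761003e-04]), 'ee_pos': array([ 0.236189  , -0.63173756,  0.24348824]), 'ee_rot': array([-9.61250265e-04,  9.84035659e-01,  1.77968690e-01, -2.09755082e-04]), 'ft_force': array([-0.55819417, -0.45981331, -0.19409321]), 'wrist_torque': array([-0.03153262,  0.02522573, -0.03227197]), 'grasp_force': 0.0, 'opening': 0.08696199044485897}
top [[431.3, 0.0, 281.6], [0.0, 431.3, 206.6], [0.0, 0.0, 1.0]] [[-0.0165, -0.9809, 0.1938, 0.3786], [-0.9995, 0.0107, -0.0308, -0.0613], [0.0282, -0.1942, -0.9805, 1.2617], [0.0, 0.0, 0.0, 1.0]]
scene [[508.0, 0.0, 284.1], [0.0, 508.0, 211.3], [0.0, 0.0, 1.0]] [[-0.7537, -0.3173, 0.5755, -0.1778], [-0.657, 0.3826, -0.6495, 0.7613], [-0.0141, -0.8677, -0.4968, 0.7875], [0.0, 0.0, 0.0, 1.0]]
```

View pics/top0.png

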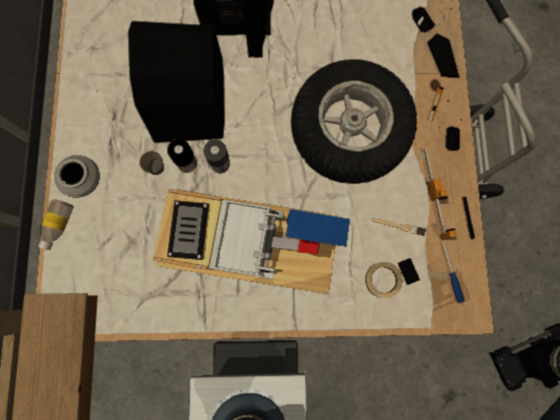

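View pics/scene0.png

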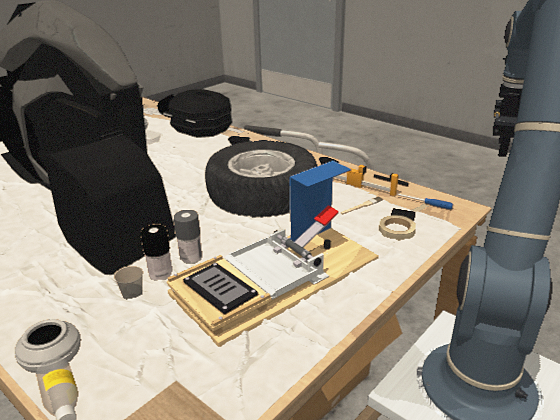

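The top view shows the cover at about (188,230), the tray at (243,238), the blue roof at (318,228), the pedal at (308,247) and the stand's base corners near (171,190), (154,262) and (331,292). The cans are at (181,153) and (216,153), the cup at (151,162) and the tape at (383,279). The scene view confirms this layout. Next I measure.

```bash
cat > h.py <<'E'
import cv2,numpy as np
from rig import *
def ray(n,px,z):
    c=camera_info(n);K=np.array(c["camera_matrix"]);T=np.array(c["T"])
    px=np.atleast_2d(px).astype(float);d=(T[:3,:3]@np.linalg.inv(K)@np.c_[px,np.ones(len(px))].T).T
    return T[:3,3]+d*((z-T[2,3])/d[:,2])[:,None]
def proj(n,P):
    c=camera_info(n);K=np.array(c["camera_matrix"]);T=np.array(c["T"])
    p=(np.atleast_2d(P)-T[:3,3])@T[:3,:3];p=p@K.T;return p[:,:2]/p[:,2:]
def blobs(m,amin=60):
    cs,_=cv2.findContours(m.astype(np.uint8),cv2.RETR_EXTERNAL,cv2.CHAIN_APPROX_NONE)
    return sorted([c for c in cs if cv2.contourArea(c)>amin],key=cv2.contourArea,reverse=True)
E
python3 - <<'E'
from h import *
im=cv2.imread("pics/top0.png");crop=im[170:310,130:370]
hsv=cv2.cvtColor(im,cv2.COLOR_BGR2HSV);H,S,V=cv2.split(hsv)
win=np.zeros(H.shape,bool);win[170:310,140:365]=1
def rep(name,m,z,roi=win):
    for b in blobs(m&roi)[:2]:
        r=cv2.boxPoints(cv2.minAreaRect(b));w=ray("top",r,z)
        c=w.mean(0);e=w[1]-w[0],w[2]-w[1]
        print(name,"px",np.round(r.mean(0)),"c",np.round(c,4),[(round(float(np.linalg.norm(v)),4),round(float(np.degrees(np.arctan2(v[1],v[0]))),1)) for v in e])
w2=np.zeros_like(win);w2[193:267,160:215]=1
rep("cover",(V<75),.064,w2)
rep("blue",(H>95)&(H<125)&(S>120),.225)
rep("red",((H<6)|(H>174))&(S>150),.124)
wood=(H>8)&(H<28)&(S>90)&(V>90)
for b in blobs(wood&win)[:3]:
    a=cv2.approxPolyDP(b,4,True)[:,0];print(a.tolist());print(np.round(ray("top",a,.018),3).tolist())
cv2.imwrite("pics/crop.png",cv2.resize(crop,(800,467),interpolation=cv2.INTER_CUBIC))
E
```

```text
cover px [188. 230.] c [0.5537 0.163  0.064 ] [(0.1584, -4.9), (0.098, -97.7)]
blue px [317. 228.] c [ 0.5308 -0.1795  0.225 ] [(0.0665, -10.4), (0.1485, -100.3)]
red px [308. 247.] c [ 0.4943 -0.1655  0.124 ] [(0.0301, -10.8), (0.0523, -100.3)]
[[168, 189], [153, 255], [156, 265], [328, 293], [333, 245], [320, 244], [316, 255], [273, 248], [267, 265], [275, 269], [272, 279], [208, 267], [222, 199], [283, 211], [285, 218], [288, 207]]
[[0.681, 0.233, 0.018], [0.488, 0.269, 0.018], [0.459, 0.259, 0.018], [0.373, -0.228, 0.018], [0.509, -0.247, 0.018], [0.513, -0.21, 0.018], [0.481, -0.197, 0.018], [0.503, -0.073, 0.018], [0.455, -0.056, 0.018], [0.443, -0.078, 0.018], [0.415, -0.069, 0.018], [0.451, 0.112, 0.018], [0.649, 0.075, 0.018], [0.611, -0.104, 0.018], [0.59, -0.11, 0.018], [0.623, -0.119, 0.018]]
[[275, 220], [276, 230], [286, 237], [286, 221]]
[[0.585, -0.08, 0.018], [0.555, -0.083, 0.018], [0.534, -0.112, 0.018], [0.581, -0.112, 0.018]]
```

View pics/crop.png

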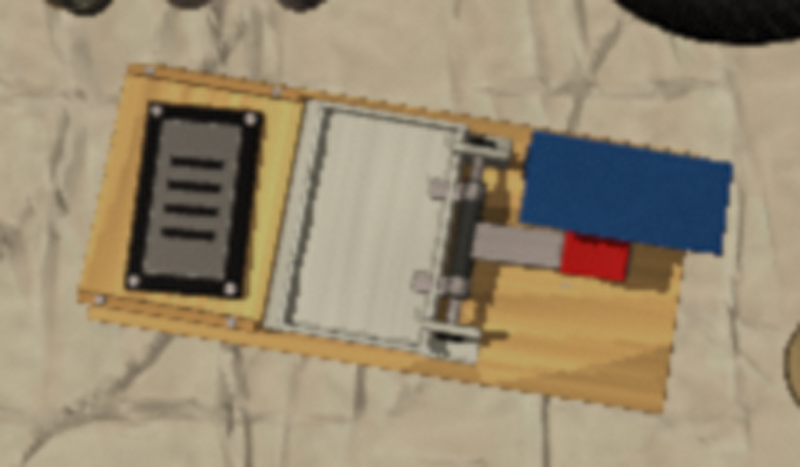

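Rough stand pose from this: yaw about -10.2°, origin about (0.529, -0.005). To check it, I project known stand points into the picture, and I locate the bystanders.

```bash
cat >> h.py <<'E'
PSI=np.radians(-10.2);O=np.array([.529,-.005,0])
XS=np.array([np.cos(PSI),np.sin(PSI),0]);YS=np.array([-np.sin(PSI),np.cos(PSI),0])
def s2w(p): p=np.atleast_2d(p);return O+p[:,:1]*XS+p[:,1:2]*YS+p[:,2:]*[0,0,1]
def w2s(P): d=np.atleast_2d(P)-O;return np.c_[d@XS,d@YS,d[:,2]]
E
python3 - <<'E'
from h import *
pts=[(a*.115,b*.25,.018) for a in(-1,1) for b in(-1,1)]+[(a*.093,b,.059) for a in(-1,1) for b in(-.045,.071)]+[(a*.094,b,.052) for a in(-1,1) for b in(.082,.238)]+[(0,-.178,.124)]
for n in("top","scene"):
    im=cv2.imread(f"pics/{n}0.png");x0,y0=(130,170) if n=="top" else (150,150)
    c=cv2.resize(im[y0:y0+150,x0:x0+240] if n=="top" else im[y0:y0+200,x0:x0+250],None,fx=3.2 if n=="top" else 2.4,fy=3.2 if n=="top" else 2.4,interpolation=cv2.INTER_CUBIC)
    k=3.2 if n=="top" else 2.4
    for p in proj(n,s2w(pts)): cv2.circle(c,tuple(int(v) for v in (p-[x0,y0])*k),3,(255,0,255),-1)
    cv2.imwrite(f"pics/chk_{n}.png",c)
a=cv2.imread("pics/chk_top.png");b=cv2.imread("pics/chk_scene.png")
print(a.shape,b.shape)
print(np.round(ray("top",[[181,148],[216,148]],.136),3),np.round(ray("top",[[151,162]],.062),3),np.round(ray("top",[[383,279]],.024),3))
E
```

```text
(480, 768, 3) (480, 600, 3)
[[0.766 0.174 0.136]
 [0.766 0.079 0.136]] [[0.75  0.274 0.062]] [[ 0.41  -0.386  0.024]]
```

View pics/chk_top.png

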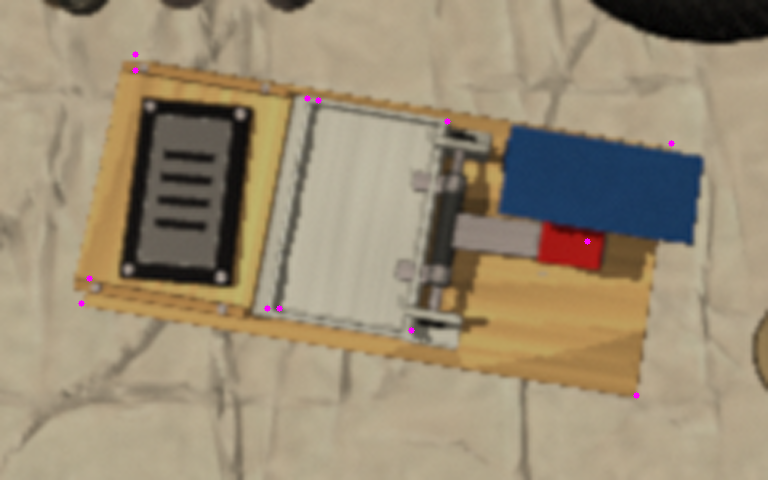

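View pics/chk_scene.png

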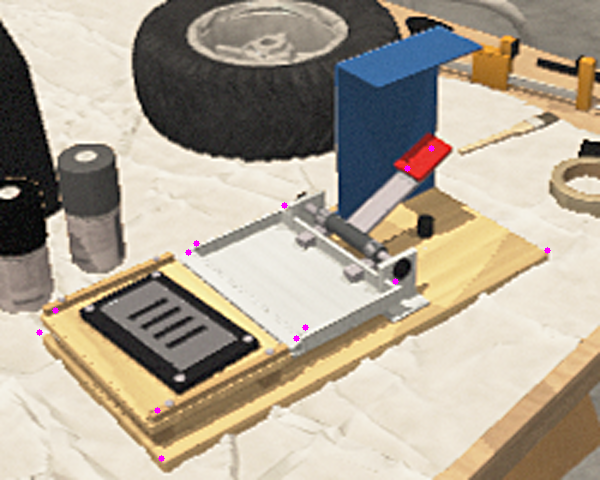

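Against the picture, the model should shift about +6 mm along the stand's y and -3 mm along its x, so the origin becomes (0.527, 0.0015). The cover sits at stand (-0.002, 0.164). I move above the outer side of the deck, passing over the guard at z = 0.36.

Request:
{"op": "carry_out", "data": {"rows": [0.3, 0.4, 0.7, 0, 0, 0.5, -1, 0.5, 0.65, 0.55, 0, 0, 0.5, -1, 0.6, 0.75, 0.25, 0, 0, 0.5, -1, 0.6, 0.75, 0.25, 0, 0, 0.5, -1, 0.6, 0.75, 0.25, 0, 0, 0.5, -1, 0.6, 0.75, 0.25, 0, 0, 0.5, -1, 0.6, 0.75, 0.25, 0, 0, 0.5, -1, 0.6, 0.75, 0.25, 0, 0, 0.5, -1, 0.6, 0.75, 0.2, 0, 0, 0.5, -1, 0.6, 0.75, 0, 0, 0, 0.5, -1, 0.6, 0.75, 0, 0, 0, 0.5, -1, 0.5, 0.75, 0, 0, 0, 0.5, -1]}}

```text
clock: 1.1
ee_pos: [0.5056, -0.2883, 0.3624]
ee_rot: [-0.0, 0.904, 0.428, 0.0]
ft_force: [1.3, 0.1, 1.1]
opening: 0.087
grasp_force: 0.0
```

Request:
{"op": "carry_out", "data": {"rows": [0.2, 0.95, 0, 0, 0, 0.5, -1, 0.2, 0.95, 0, 0, 0, 0.5, -1, 0.2, 0.95, 0, 0, 0, 0.5, -1, 0.2, 0.95, 0, 0, 0, 0.5, -1, 0.2, 0.95, 0, 0, 0, 0.5, -1, 0.2, 0.95, 0, 0, 0, 0.5, -1, 0.2, 0.95, 0, 0, 0, 0.5, -1, 0, 0.95, 0, 0, 0, 0.5, -1, 0, 0.95, -0.3, 0, 0, 0.5, -1, 0, 0.95, -0.3, 0, 0, 0.5, -1, 0, 0.95, -0.3, 0, 0, 0.5, -1, 0, 0.95, -0.3, 0, 0, 0.36, -1]}}

```text
clock: 2.1
ee_pos: [0.5599, 0.1672, 0.3138]
ee_rot: [0.0, 0.767, 0.642, -0.0]
ft_force: [0.6, 0.8, 0.1]
opening: 0.0871
grasp_force: 0.0
```

Run:
```python
from h import *
s=read_state();c=camera_info("wrist");im=get_image("wrist");cv2.imwrite("pics/w1.png",im[:,:,::-1])
import json;json.dump({k:np.array(c[k]).tolist() for k in("camera_matrix","T")},open("w1.json","w"))
print(s["ee_pos"],np.round(c["camera_matrix"],1).tolist(),np.round(c["T"],3).tolist())
```

```text
[0.55994956 0.16723427 0.31379757] [[325.2, 0.0, 278.8], [0.0, 325.2, 205.3], [0.0, 0.0, 1.0]] [[0.985, -0.169, -0.044, 0.573], [-0.174, -0.953, -0.248, 0.233], [0.0, 0.252, -0.968, 0.454], [0.0, 0.0, 0.0, 1.0]]
```

View pics/w1.png

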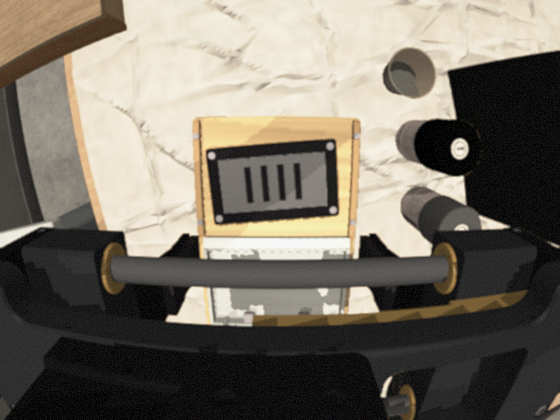

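The wrist view shows the cover with corners (208,150), (337,140), (340,213) and (216,223). The deck's outer edge is at row 118, the deck/tray boundary at row 237, and the fences at columns 200 and 356.

```bash
cat >> h.py <<'E'
O=np.array([.527,.0015,0])
def wray(c,px,z):
    K=np.array(c["camera_matrix"]);T=np.array(c["T"]);px=np.atleast_2d(px).astype(float)
    v=(px-[K[0,2],K[1,2]])/K[0,0];t=np.linalg.norm(v,axis=1)[:,None]
    d=np.c_[v/t*np.sin(t),np.cos(t)]@T[:3,:3].T
    return T[:3,3]+d*((z-T[2,3])/d[:,2])[:,None]
E
python3 - <<'E'
from h import *
import json
c=json.load(open("w1.json"))
cov=wray(c,[(208,150),(337,140),(340,213),(216,223)],.064);print("cover",np.round(w2s(cov),4).tolist(),np.round(w2s(cov.mean(0)),4))
print("deck corners",np.round(w2s(wray(c,[(198,118),(358,119),(204,237),(353,237)],.052)),4).tolist())
print("lip inner",np.round(w2s(wray(c,[(210,248),(348,247)],.057)),4).tolist())
E
```

```text
cover [[-0.0817, 0.2044, 0.064], [0.0744, 0.2166, 0.064], [0.0817, 0.1254, 0.064], [-0.0753, 0.1116, 0.064]] [[-0.0002  0.1645  0.064 ]]
deck corners [[-0.0964, 0.2441, 0.052], [0.1028, 0.2433, 0.052], [-0.0954, 0.0879, 0.052], [0.1039, 0.0885, 0.052]]
lip inner [[-0.087, 0.0742, 0.057], [0.0969, 0.0762, 0.057]]
```

Request:
{"op": "carry_out", "data": {"rows": [0.12, 0.66, -0.3, 0, 0, 0, -1, 0.12, 0.66, -0.3, 0, 0, 0, -1, 0.12, 0.66, -0.3, 0, 0, 0, -1, 0, 0, -0.9, 0, 0, 0, -1, 0, 0, -0.9, 0, 0, 0, -1, 0, 0, -0.9, 0, 0, 0, -1, 0, 0, -0.9, 0, 0, 0, -1, 0, 0, -0.6, 0, 0, 0, -1, 0, 0, -0.3, 0, 0, 0, -1, 0, 0, -0.2, 0, 0, 0, -1, 0, 0, 0, 0, 0, 0, -1, 0, 0, 0, 0, 0, 0, -1]}}

```text
clock: 3.15
ee_pos: [0.5756, 0.2454, 0.0917]
ee_rot: [0.0, 0.767, 0.641, 0.001]
ft_force: [0.4, -0.4, -0.4]
opening: 0.087
grasp_force: 0.0
```

Request:
{"op": "carry_out", "data": {"rows": [0, 0, -0.24, 0, 0, 0, -1, -0.044, -0.246, 0, 0, 0, 0, -1, -0.044, -0.246, 0, 0, 0, 0, -1, -0.044, -0.246, 0, 0, 0, 0, -1, -0.044, -0.246, 0, 0, 0, 0, -1, -0.044, -0.246, 0, 0, 0, 0, -1, -0.044, -0.246, 0, 0, 0, 0, -1, -0.044, -0.246, 0, 0, 0, 0, -1, -0.044, -0.246, 0, 0, 0, 0, -1, -0.044, -0.246, 0, 0, 0, 0, -1, -0.044, -0.246, 0, 0, 0, 0, -1, 0, 0, 0, 0, 0, 0, -1]}}

```text
clock: 4.15
ee_pos: [0.5569, 0.1432, 0.0807]
ee_rot: [0.001, 0.768, 0.64, -0.001]
ft_force: [0.2, 0.5, -0.2]
opening: 0.0872
grasp_force: 0.0
```

```bash
sed -i '$a O=np.array([.531,.005,0])' h.py
python3 - <<'E'
from h import *
import json
s=read_state();c=camera_info("wrist");im=get_image("wrist")[:,:,::-1];s2=get_image("scene")[:,:,::-1]
print(s["ee_pos"],w2s(s["ee_pos"]))
json.dump({k:np.array(c[k]).tolist() for k in("camera_matrix","T")},open("w2.json","w"))
cv2.imwrite("pics/w2.png",np.hstack([cv2.resize(im,(400,300)),cv2.resize(s2[180:380,150:400],(400,300))]))
E
```

```text
[0.55694428 0.14320333 0.08070541] [[0.00106054 0.14061345 0.08070541]]
```

View pics/w2.png

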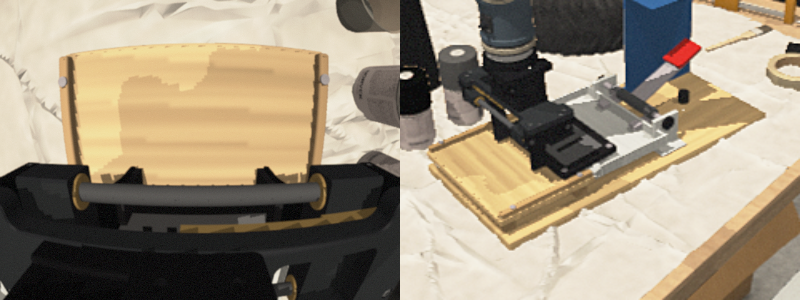

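The cover is moving straight ahead of the fingers and lies partly over the tray. I continue slowly, 2 mm higher, to push its trailing edge over the lip.

Request:
{"op": "carry_out", "data": {"rows": [-0.024, -0.135, 0.02, 0, 0, 0, -1, -0.024, -0.135, 0.03, 0, 0, 0, -1, -0.024, -0.135, 0, 0, 0, 0, -1, -0.024, -0.135, 0, 0, 0, 0, -1, -0.024, -0.135, 0, 0, 0, 0, -1, -0.024, -0.135, 0, 0, 0, 0, -1, -0.024, -0.135, 0, 0, 0, 0, -1, -0.024, -0.135, 0, 0, 0, 0, -1, -0.024, -0.135, 0, 0, 0, 0, -1, -0.024, -0.135, 0, 0, 0, 0, -1, -0.024, -0.135, 0, 0, 0, 0, -1, 0, 0, 0, 0, 0, 0, -1]}}

```text
clock: 5.25
ee_pos: [0.5461, 0.0849, 0.0825]
ee_rot: [0.0, 0.768, 0.641, -0.001]
ft_force: [0.0, 0.6, 0.6]
opening: 0.0871
grasp_force: 0.0
```

Run:
```python
from h import *
s=read_state();im=get_image("top")[:,:,::-1];s2=get_image("scene")[:,:,::-1]
print(s["ee_pos"],w2s(s["ee_pos"]),s["ft_force"])
cv2.imwrite("pics/w3.png",np.hstack([cv2.resize(im[170:310,130:350],(400,300)),cv2.resize(s2[180:380,180:400],(400,300))]))
```

```text
[0.54613702 0.08487341 0.08249295] [[0.00075343 0.0812916  0.08249295]] [0.04753802 0.57852326 0.58440188]
```

View pics/w3.png

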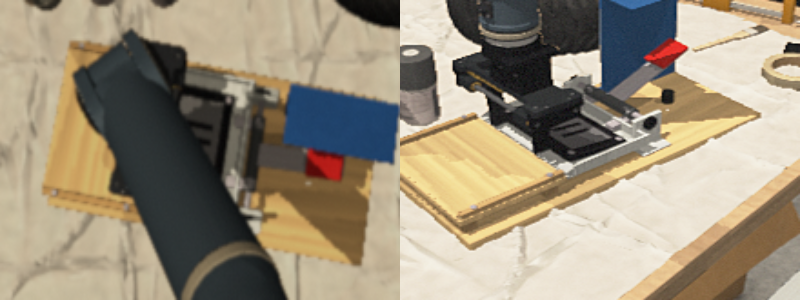

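Almost there: the trailing edge is on the lip. I push 11 mm more, then back off and look.

Request:
{"op": "carry_out", "data": {"rows": [-0.013, -0.074, 0, 0, 0, 0, -1, -0.013, -0.074, 0, 0, 0, 0, -1, -0.013, -0.074, 0, 0, 0, 0, -1, -0.01, -0.05, 0, 0, 0, 0, -1, 0, 0, 0, 0, 0, 0, -1, 0.044, 0.246, 0, 0, 0, 0, -1, 0.088, 0.49, 0.3, 0, 0, 0, -1, 0.1, 0.6, 0.7, 0, 0, 0, -1, 0.1, 0.6, 0.7, 0, 0, 0, -1, 0, 0, 0.9, 0, 0, 0, -1, 0, 0, 0.9, 0, 0, 0, -1, 0, 0, 0.4, 0, 0, 0, -1]}}

```text
clock: 6.35
ee_pos: [0.5595, 0.1569, 0.244]
ee_rot: [0.001, 0.766, 0.642, 0.004]
ft_force: [0.7, 0.4, 0.5]
opening: 0.0872
grasp_force: 0.0
```

Run:
```python
from h import *
import json
s=read_state();c=camera_info("wrist");im=get_image("wrist")[:,:,::-1];im2=get_image("top")[:,:,::-1];s2=get_image("scene")[:,:,::-1]
json.dump({k:np.array(c[k]).tolist() for k in("camera_matrix","T")},open("w4.json","w"))
print(s["ee_pos"],w2s(s["ee_pos"]),s["ft_force"])
cv2.imwrite("pics/w4.png",np.vstack([np.hstack([cv2.resize(im2[170:310,130:350],(400,300)),cv2.resize(s2[180:330,200:400],(400,300))]),np.hstack([cv2.resize(im,(400,300)),cv2.resize(im2,(400,300))])]))
for n,i in(("t4",im2),("s4",s2),("wr4",im)):cv2.imwrite(f"pics/{n}.png",i)
```

```text
[0.55952601 0.1568888  0.24397408] [[0.00117799 0.15453981 0.24397408]] [0.72268372 0.44696343 0.4569245 ]
```

View pics/w4.png

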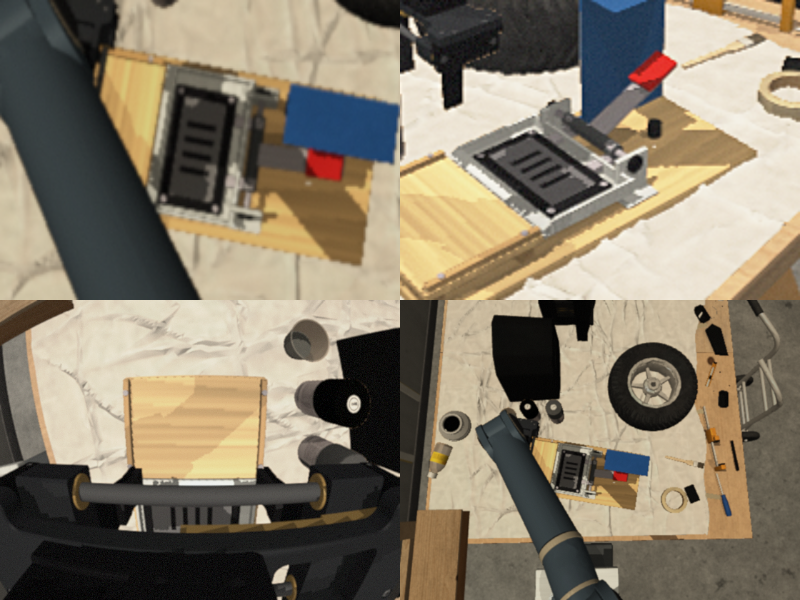

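The cover lies inside the tray and looks flat, just inside the lip. I measure it, along with the pedal across two views.

Run:
```python
from h import *
def tri(a,b):
    P=[];D=[]
    for n,px in(("top",a),("scene",b)):
        c=camera_info(n);K=np.array(c["camera_matrix"]);T=np.array(c["T"]);d=T[:3,:3]@np.linalg.inv(K)@[*px,1];P.append(T[:3,3]);D.append(d/np.linalg.norm(d))
    A=sum(np.eye(3)-np.outer(d,d) for d in D);return np.linalg.solve(A,sum((np.eye(3)-np.outer(d,d))@p for p,d in zip(P,D)))
t=cv2.imread("pics/t4.png");s=cv2.imread("pics/s4.png")
V=cv2.cvtColor(t,cv2.COLOR_BGR2HSV)[:,:,2];w=np.zeros(V.shape,bool);w[205:275,217:262]=1
# full dark rect: keep compact component
b=blobs((V<90)&w)[0];r=cv2.boxPoints(cv2.minAreaRect(b));print(r.tolist());W=ray("top",r,.055);print("cover",np.round(w2s(W),4).tolist(),np.round(w2s(W.mean(0)),4), [np.linalg.norm(W[1]-W[0]),np.linalg.norm(W[2]-W[1])])
C={}
for n,i in(("top",t),("scene",s)):
    h=cv2.cvtColor(i,cv2.COLOR_BGR2HSV);m=((h[:,:,0]<6)|(h[:,:,0]>174))&(h[:,:,1]>130)
    m[:200 if n=="top" else 180]=0;m[290:]=0
    q=np.zeros(m.shape,bool); q[:,270:360]=1
    b=blobs(m&q,30)[0];r=cv2.boxPoints(cv2.minAreaRect(b));print(n,np.round(r,1).tolist())
    C[n]=r
    print(" approx",cv2.approxPolyDP(b,2.5,True)[:,0].tolist())
h=cv2.cvtColor(t,cv2.COLOR_BGR2HSV);m=(h[:,:,0]>95)&(h[:,:,0]<125)&(h[:,:,1]>120);m[:200]=0;m[260:]=0
b=blobs(m)[0];r=cv2.boxPoints(cv2.minAreaRect(b));print("roof",np.round(w2s(ray("top",r,.225)),4).tolist())
cv2.imwrite("pics/x.png",np.hstack([cv2.resize(t[225:270,285:345],(400,300),interpolation=cv2.INTER_CUBIC),cv2.resize(s[195:245,300:350],(400,400),interpolation=cv2.INTER_CUBIC)[:300]]))
```

```text
[[212.6778106689453, 264.0177001953125], [225.75245666503906, 206.48922729492188], [263.05303955078125, 214.96664428710938], [249.97840881347656, 272.4951171875]]
cover [[-0.0885, 0.0749, 0.055], [0.0771, 0.0695, 0.055], [0.0705, -0.0391, 0.055], [-0.0946, -0.0308, 0.055]] [[-0.0089  0.0186  0.055 ]] [np.float64(0.16560416664817174), np.float64(0.10881586245112777)]
top [[296.79998779296875, 251.0], [298.79998779296875, 239.5], [318.8999938964844, 242.8000030517578], [316.8999938964844, 254.3000030517578]]
 approx [[299, 240], [299, 251], [317, 252], [318, 243]]
scene [[314.0, 218.0], [329.0, 203.0], [338.0, 212.0], [323.0, 227.0]]
 approx [[330, 206], [314, 218], [325, 225], [337, 212]]
roof [[-0.0006, -0.1073, 0.225], [0.0658, -0.1075, 0.225], [0.0656, -0.2564, 0.225], [-0.0008, -0.2543, 0.225]]
```

The cover is in the tray at about pocket y +5 mm. The roof's front edge is at stand x ≈ 0 and y centre -0.182, so the frame holds. For the press the tool yaws +90°, which puts the camera on the underside, and tilts 40° about the stand's y. First I check the joints.

Run:
```python
from h import *
from scipy.spatial.transform import Rotation as R
s=read_state();print(np.round(s["q"],3))
print(np.round(s2w([(-.11,-.19,.256),(-.014,-.19,.141),(-.08,-.1,.35)]),3))
```

```text
[ 0.157  0.389 -0.652  1.745  0.263  1.092 -0.758]
[[ 0.389 -0.163  0.256]
 [ 0.484 -0.18   0.141]
 [ 0.435 -0.079  0.35 ]]
```

Request:
{"op": "carry_out", "data": {"rows": [0, 0, 0.9, 0, 0, 1, 1, 0, 0, 0.9, 0, 0, 1, 1, 0, 0, 0.9, 0, 0, 1, 1, -0.33, -0.66, 0, 0, 0, 1, 1, -0.33, -0.66, 0, 0, 0, 1, 1, -0.33, -0.66, 0, 0, 0, 1, 1, -0.33, -0.66, 0, 0, 0, 1, 1, -0.33, -0.66, 0, 0, 0, 1, 1, -0.33, -0.66, 0, 0, 0, 1, 1, -0.33, -0.66, 0, 0, 0, 1, 1, -0.33, -0.66, 0, 0, 0, 1, 1, -0.33, -0.66, 0, 0, 0, 1, 1]}}

```text
clock: 7.5
ee_pos: [0.4377, -0.0849, 0.3454]
ee_rot: [-0.001, 0.342, 0.94, 0.0]
ft_force: [0.2, -0.5, -0.2]
opening: 0.0151
grasp_force: 0.0
```

Request:
{"op": "carry_out", "data": {"rows": [0, 0, 0, 0, 0, 1, 1, 0, 0, 0, 0, 0, 1, 1, 0, 0, 0, 0, 0, 1, 1, 0, 0, 0, 0, 0, 1, 1, 0, 0, 0, 0, 0, 1, 1, 0, 0, 0, 0, 0, 1, 1, 0, 0, 0, -0.177, -0.984, 0, 1, 0, 0, 0, -0.177, -0.984, 0, 1, 0, 0, 0, -0.177, -0.984, 0, 1, 0, 0, 0, -0.177, -0.984, 0, 1, 0, 0, 0, 0, 0, 0, 1]}}

```text
clock: 8.42
ee_pos: [0.4356, -0.0835, 0.3442]
ee_rot: [0.171, 0.088, 0.981, -0.016]
ft_force: [-1.0, 0.3, 0.0]
opening: 0.0002
grasp_force: 0.0
```

```bash
cat > st.py <<'E'
from h import *
from scipy.spatial.transform import Rotation as R
s=read_state();M=R.from_quat(np.roll(s["ee_rot"],-1)).as_matrix();S=np.c_[XS,YS,[0,0,1]]
tip=s["ee_pos"]+.022*M[:,2]
print("q",np.round(s["q"],2),"tcp_w",np.round(s["ee_pos"],4),"tip_s",np.round(w2s(tip),4),"z_s",np.round(S.T@M[:,2],3),"x_s",np.round(S.T@M[:,0],3),"F",np.round(s["ft_force"],1),"t",s["clock"],"open",s["opening"])
Rd=np.c_[S@[-np.cos(a:=np.radians(40)),0,-np.sin(a)],YS,S@[np.sin(a),0,-np.cos(a)]]
print("rot err units",np.round(np.degrees(R.from_matrix(Rd@M.T).as_rotvec())/5,3))
def go(p): # tip target in stand coords at desired rot
    d=s2w(p)[0]-.022*Rd[:,2]-s["ee_pos"];print("tip->",p,"units",np.round(d/.04,2))
E
python3 -c "
from st import *
go((-.096,-.19,.239));go((0,-.19,.139))"
```

```text
q [ 0.85 -0.17 -0.66  2.07 -0.14  0.86  1.65] tcp_w [ 0.4356 -0.0835  0.3442] tip_s [[-0.0708 -0.104   0.3235]] z_s [ 0.338 -0.002 -0.941] x_s [-0.941  0.001 -0.338] F [-1.   0.3  0. ] t 8.4167 open 0.00019605944738009228
rot err units [-0.702 -3.982  0.02 ]
tip-> (-0.096, -0.19, 0.239) units [-1.17 -1.98 -2.21]
tip-> (0, -0.19, 0.139) units [ 1.2  -2.4  -4.71]
```

Request:
{"op": "carry_out", "data": {"rows": [-0.3, -0.33, -0.3, -0.177, -0.984, 0, 1, -0.3, -0.33, -0.3, -0.177, -0.984, 0, 1, -0.3, -0.33, -0.3, -0.177, -0.984, 0, 1, -0.27, -0.33, -0.3, -0.171, -1, 0.02, 1, 0, -0.33, -0.5, 0, 0, 0, 1, 0, -0.33, -0.5, 0, 0, 0, 1, 0, 0, 0, 0, 0, 0, 1, 0, 0, 0, 0, 0, 0, 1]}}

```text
clock: 9.08
ee_pos: [0.3928, -0.1557, 0.2688]
ee_rot: [0.337, 0.083, 0.937, -0.029]
ft_force: [-0.9, 0.2, 0.5]
opening: 0.0008
grasp_force: 0.0
```

```bash
python3 -c "
from st import *
go((0,-.19,.145))
im=get_image('top')[:,:,::-1];s2=get_image('scene')[:,:,::-1]
cv2.imwrite('pics/w5.png',np.hstack([cv2.resize(im[170:330,170:390],(400,300)),cv2.resize(s2[130:330,200:460],(400,300))]))"
```

```text
q [ 0.74 -0.23 -0.31  2.44 -0.77  0.32  2.47] tcp_w [ 0.3928 -0.1557  0.2688] tip_s [[-0.0936 -0.1826  0.2519]] z_s [ 0.637  0.002 -0.771] x_s [-0.771 -0.001 -0.637] F [-0.9  0.2  0.5] t 9.0833 open 0.0007696755018181298
rot err units [-0.032 -0.089 -0.024]
tip-> (0, -0.19, 0.145) units [ 2.27 -0.59 -2.67]
```

View pics/w5.png

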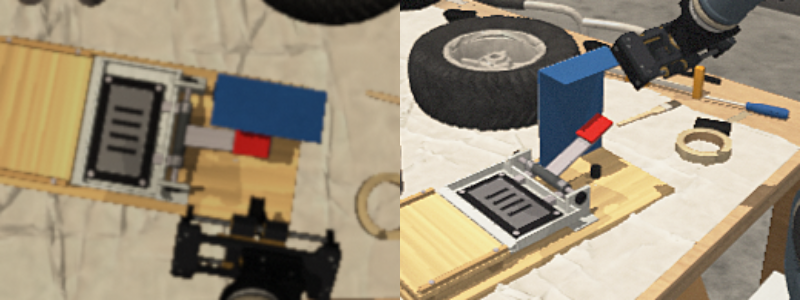

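The tool is tilted in front of the guard, and the cover sits flat and straight in the tray. Some joints are near their limits, so I go in by parts and watch them.

Request:
{"op": "carry_out", "data": {"rows": [0.23, -0.06, -0.27, 0, 0, 0, 1, 0.23, -0.06, -0.27, 0, 0, 0, 1, 0.23, -0.06, -0.27, 0, 0, 0, 1, 0.23, -0.06, -0.27, 0, 0, 0, 1, 0, 0, 0, 0, 0, 0, 1]}}

```text
clock: 9.6
ee_pos: [0.4278, -0.164, 0.2371]
ee_rot: [0.333, 0.081, 0.939, -0.027]
ft_force: [-0.3, -0.7, -0.3]
opening: 0.0001
grasp_force: 0.0
```

```bash
python3 -c "
from st import *
go((0,-.19,.145))"
```

```text
q [ 0.87 -0.09 -0.48  2.42 -0.95  0.21  2.66] tcp_w [ 0.4278 -0.164   0.2371] tip_s [[-0.0578 -0.1845  0.22  ]] z_s [ 0.63   0.007 -0.776] x_s [-0.776 -0.003 -0.63 ] F [-0.3 -0.7 -0.3] t 9.6 open 9.301692769383209e-05
rot err units [-0.071 -0.176 -0.076]
tip-> (0, -0.19, 0.145) units [ 1.39 -0.39 -1.88]
```

q6 and q7 have reached their limits, and the wrist needs a better configuration. I identify the arm's simple kinematics from the recorded poses, so that I can pick a reachable tilted pose.

```bash
cat > fk.py <<'E'
import numpy as np,itertools
from scipy.spatial.transform import Rotation as R
from scipy.optimize import least_squares
from rig import read_state
s=read_state()
D=[([1.18414,.46947,-.04861,1.53368,.02411,1.141,-.08226],(.2362,-.6317,.2435),(-.00096,.98404,.17797,-.0002)),
([.157,.389,-.652,1.745,.263,1.092,-.758],(.5595,.1569,.244),(.001,.766,.642,.004)),
([.85,-.17,-.66,2.07,-.14,.86,1.65],(.4356,-.0835,.3442),(.171,.088,.981,-.016)),
([.74,-.23,-.31,2.44,-.77,.32,2.47],(.3928,-.1557,.2688),(.337,.083,.937,-.029)),
([.87,-.09,-.48,2.42,-.95,.21,2.66],(.4278,-.164,.2371),(.333,.081,.939,-.027))]
def fk(q,p,sg):
    # p: h,L1,L2,L3, elbow offset e1,e2, wrist offset w, alpha, beta
    h,L1,L2,L3,e1,e2,w,a,b=p;q=np.array(q)*sg
    z=lambda t:R.from_rotvec([0,0,t]);y=lambda t:R.from_rotvec([0,t,0])
    A=z(a)*z(q[0])*y(q[1]);P=np.array([0,0,h])
    A=A*z(q[2]);P=P+A.apply([e1,0,L1]);A=A*y(q[3]);P=P+A.apply([e2,0,0])
    A=A*z(q[4]);P=P+A.apply([0,0,L2]);A=A*y(q[5]);P=P+A.apply([w,0,0]);A=A*z(q[6]);P=P+A.apply([0,0,L3]);return P,A*z(b)
Rq=[R.from_quat(np.roll(d[2],-1)) for d in D]
def res(p,sg):
    o=[]
    for (q,x,_),r in zip(D,Rq):
        P,A=fk(q,p,sg);o+=list(P-x)+list((A.inv()*r).as_rotvec()*.3)
    return np.array(o)
if __name__=="__main__":
    best=[]
    for sg in itertools.product([1,-1],repeat=4):
        sg=np.array([sg[0],1,sg[1],1,sg[2],1,sg[3]])
        for a in(0,np.pi):
          for b in(0,np.pi/2,np.pi,-np.pi/2):
            f=least_squares(res,[.3,.4,.4,.2,0,0,0,a,b],args=(sg,),max_nfev=60);best.append((f.cost,sg,f.x))
    best.sort(key=lambda t:t[0])
    for c,sg,x in best[:3]:print(c,sg,np.round(x,3),np.round(np.abs(res(x,sg)).max(),4))
    np.savez("fk.npz",sg=best[0][1],p=best[0][2])
E
timeout 300 python3 fk.py
```

```text
0.0003246647592921836 [-1  1 -1  1 -1  1 -1] [ 0.212  0.556  0.455  0.282 -0.013 -0.004 -0.015 -0.061  1.518] 0.0127
0.00032466475929223033 [-1  1 -1  1 -1  1 -1] [ 0.212  0.556  0.455  0.282 -0.013 -0.004 -0.015 -0.061  1.518] 0.0127
0.00032466475929226286 [-1  1 -1  1 -1  1 -1] [ 0.212  0.556  0.455  0.282 -0.013 -0.004 -0.015 -0.061  1.518] 0.0127
```

```bash
cat > ik.py <<'E'
from fk import *
from h import s2w,XS,YS
d=np.load("fk.npz");sg,p=d["sg"],d["p"]
lo=np.array([-2.59,-.33,-1.39,.1,-1.04,.21,-2.66]);hi=np.array([2.59,1.99,1.29,2.45,4.18,1.99,2.66])
S=np.c_[XS,YS,[0,0,1]]
def Rdes(tilt,az,flip):
    a=np.radians(tilt);c=S@R.from_rotvec([0,0,np.radians(az)]).as_matrix()
    x=np.array([-np.cos(a),0,-np.sin(a)]);y=np.array([0,1.,0]);z=np.array([np.sin(a),0,-np.cos(a)])
    if flip:x,y=-x,-y
    return R.from_matrix(c@np.c_[x,y,z])
def ik(tip,Rd,q0):
    tcp=s2w(tip)[0]-.022*Rd.as_matrix()[:,2]
    def f(q):
        P,A=fk(q,p,sg);return np.r_[(P-tcp)*10,(A.inv()*Rd).as_rotvec()*3,.01*(q-q0)]
    r=least_squares(f,np.clip(q0,lo+.02,hi-.02),bounds=(lo+.01,hi-.01),max_nfev=80)
    e=np.abs(r.fun[:6]).max();return r.x,e
if __name__=="__main__":
    rng=np.random.default_rng(0)
    for flip in(0,1):
      for az in(-15,0,20):
        for tilt in(36,44):
          out=[]
          for k in range(14):
            q0=rng.uniform(np.maximum(lo,-1.5),np.minimum(hi,3.5));q0[0]=.4;q0[1]=.2;q0[2]=rng.uniform(-1,1);q0[3]=2.2;q0[5]=.5
            q,e=ik((0,-.19,.066),Rdes(tilt,az,flip),q0)
            if e<.03:
                q1,e1=ik((0,-.19,.15),Rdes(tilt,az,flip),q)
                m=min(np.minimum(q-lo,hi-q).min(),np.minimum(q1-lo,hi-q1).min())
                if e1<.03: out.append((m,q,q1))
          out.sort(key=lambda t:-t[0])
          if out: print(flip,az,tilt,len(out),"margin",round(out[0][0],2),np.round(out[0][1],2),np.round(out[0][2],2))
          else: print(flip,az,tilt,"none")
E
timeout 500 python3 ik.py
```

```text
0 -15 36 10 margin 0.05 [ 0.95  0.49 -0.83  2.4   2.14  0.48 -0.62] [ 1.06  0.25 -0.89  2.35  1.59  0.27 -0.11]
0 -15 44 none
0 0 36 9 margin 0.06 [ 1.19  0.58 -1.01  2.39  2.22  0.38 -0.33] [ 1.43  0.43 -1.26  2.34  1.54  0.28  0.28]
0 0 44 none
0 20 36 11 margin 0.01 [ 1.39  0.72 -1.13  2.33  1.86  0.22  0.48] [ 1.57  0.61 -1.38  2.3   1.04  0.28  1.2 ]
0 20 44 none
1 -15 36 none
1 -15 44 none
1 0 36 none
1 0 44 none
1 20 36 3 margin 0.01 [ 1.39  0.72 -1.14  2.33  1.85  0.23 -2.65] [ 1.57  0.61 -1.38  2.3   1.04  0.28 -1.94]
1 20 44 none
```

```bash
cat > ik2.py <<'E'
from ik import *
def Rn(tilt,az,flip):
    a,b=np.radians(tilt),np.radians(az);z=np.array([np.sin(a)*np.cos(b),np.sin(a)*np.sin(b),-np.cos(a)])
    n=np.cross(-z,[0,1,0]);n/=np.linalg.norm(n)   # away from roof (-x,-z)
    if n[0]>0:n=-n
    x=-n if flip else n
    return R.from_matrix(S@np.c_[x,np.cross(z,x),z]),abs(n[2])
if __name__=="__main__":
    rng=np.random.default_rng(1)
    for flip in(0,1):
      for az in(-50,-30,30,45,60):
        for tilt in(36,42,48):
          Rd,c=Rn(tilt,az,flip);clr=.1*c-.0375
          if clr<.008: continue
          out=[]
          for k in range(8):
            q0=np.array([.4,.2,rng.uniform(-1,1),2.1,rng.uniform(-1,3),.6,rng.uniform(-2,2)])
            q,e=ik((0,-.19,.066),Rd,q0)
            if e<.03:
                q1,e1=ik((0,-.19,.15),Rd,q)
                m=min(np.minimum(q-lo,hi-q).min(),np.minimum(q1-lo,hi-q1).min())
                if e1<.03: out.append((m,q,q1))
          out.sort(key=lambda t:-t[0])
          if out: print(flip,az,tilt,"clr",round(clr,3),len(out),"m",round(out[0][0],2),np.round(out[0][1],2),np.round(out[0][2],2))
E
timeout 500 python3 ik2.py
```

```text
0 -50 42 clr 0.013 8 m 0.12 [-0.24  0.45  0.28  2.33  1.68  0.48 -0.34] [-0.21  0.26  0.23  2.28  1.32  0.56  0.1 ]
0 -50 48 clr 0.021 8 m 0.09 [-0.26  0.49  0.24  2.36  1.81  0.62 -0.58] [-0.26  0.29  0.23  2.32  1.51  0.64 -0.18]
0 -30 36 clr 0.016 8 m 0.08 [ 0.31  0.37 -0.18  2.37  2.02  0.38 -0.48] [ 0.4   0.19 -0.27  2.32  1.39  0.34  0.18]
0 -30 42 clr 0.024 8 m 0.03 [ 0.22  0.4  -0.12  2.42  2.26  0.51 -0.79] [ 0.19  0.19 -0.07  2.37  1.8   0.36 -0.29]
0 30 36 clr 0.016 5 m 0.01 [ 1.45  0.79 -1.18  2.3   1.35  0.22  0.75] [ 1.59  0.66 -1.38  2.26  0.68  0.32  1.3 ]
0 45 36 clr 0.008 8 m 0.01 [ 1.47  0.83 -1.19  2.23  0.62  0.31  1.48] [ 1.59  0.74 -1.38  2.17  0.4   0.47  1.58]
0 45 42 clr 0.016 6 m 0.01 [ 1.4   0.73 -1.01  2.25 -0.45  0.22  2.58] [ 1.49  0.55 -1.1   2.2  -0.49  0.42  2.51]
0 45 48 clr 0.024 4 m 0.01 [ 1.63  1.17 -1.38  2.26  1.1   0.36  1.25] [ 1.66  0.85 -1.38  2.23  0.19  0.32  1.97]
0 60 48 clr 0.011 4 m 0.01 [ 1.6   1.19 -1.38  2.13  0.63  0.55  1.61] [ 1.62  0.93 -1.38  2.1   0.16  0.59  1.93]
1 -30 42 clr 0.024 2 m 0.01 [-0.53  0.51  0.77  2.41  3.04  0.29  1.45] [-0.39  0.23  0.58  2.37  1.98  0.22  2.65]
1 30 36 clr 0.016 2 m 0.01 [ 1.45  0.79 -1.18  2.3   1.35  0.22 -2.39] [ 1.59  0.66 -1.38  2.26  0.68  0.32 -1.84]
1 45 36 clr 0.008 5 m 0.08 [ 1.25  0.6  -0.84  2.23 -0.54  0.29 -0.58] [ 1.31  0.41 -0.88  2.17 -0.56  0.51 -0.66]
1 45 42 clr 0.016 6 m 0.01 [ 1.4   0.73 -1.01  2.25 -0.45  0.22 -0.55] [ 1.49  0.55 -1.1   2.2  -0.5   0.42 -0.63]
1 45 48 clr 0.024 4 m 0.01 [ 1.45  0.8  -1.03  2.26 -0.75  0.22 -0.15] [ 1.51  0.58 -1.07  2.22 -0.76  0.43 -0.28]
1 60 48 clr 0.011 5 m 0.29 [ 1.39  0.79 -0.93  2.14 -0.49  0.5  -0.48] [ 1.45  0.63 -1.    2.1  -0.53  0.67 -0.56]
```

```bash
cat > ik3.py <<'E'
from ik2 import *
if __name__=="__main__":
    for az in(45,52,60,68):
      for tilt in(46,50,54,58):
        Rd,c=Rn(tilt,az,1);z=Rd.as_matrix()[:,2];zs=S.T@z
        nx=np.sqrt(1-c*c);clr=.083*c+.008*nx-.0375
        if clr<.01: continue
        q0=np.array([1.2,.5,-.8,2.15,-.5,.55,-.5]);T=[]
        T=[(-.008,-.175,.078),(-.008,-.175,.145)];T.append(tuple(np.array(T[1])-.13*zs))
        r=[]
        for t in T:
            q,e=ik(t,Rd,q0);q0=q;r.append((q,e))
        m=min(np.minimum(q-lo,hi-q).min() for q,e in r)
        print(az,tilt,"clr",round(clr,3),"m",round(m,2),"err",round(max(e for q,e in r),3),[np.round(q,2).tolist() for q,_ in r])
E
timeout 300 python3 ik3.py
```

```text
45 46 clr 0.018 m 0.01 err 0.0 [[1.43, 0.73, -1.04, 2.29, -0.75, 0.22, -0.22], [1.49, 0.55, -1.07, 2.25, -0.75, 0.4, -0.33], [1.84, 0.29, -1.11, 2.18, -0.74, 0.84, -0.29]]
45 50 clr 0.022 m 0.01 err 0.0 [[1.47, 0.79, -1.06, 2.3, -0.91, 0.22, 0.01], [1.52, 0.59, -1.08, 2.26, -0.89, 0.41, -0.13], [1.84, 0.34, -1.09, 2.21, -0.8, 0.84, -0.16]]
45 54 clr 0.026 m 0.01 err 0.0 [[1.51, 0.85, -1.09, 2.3, -1.02, 0.22, 0.21], [1.55, 0.65, -1.1, 2.28, -0.98, 0.4, 0.04], [1.87, 0.41, -1.09, 2.23, -0.84, 0.83, -0.04]]
45 58 clr 0.03 m 0.01 err 0.017 [[1.56, 0.93, -1.12, 2.3, -1.03, 0.22, 0.32], [1.6, 0.73, -1.15, 2.29, -1.01, 0.37, 0.16], [1.91, 0.51, -1.14, 2.24, -0.83, 0.79, 0.04]]
52 46 clr 0.014 m 0.15 err 0.0 [[1.4, 0.72, -0.98, 2.23, -0.63, 0.36, -0.36], [1.46, 0.57, -1.02, 2.2, -0.65, 0.52, -0.45], [1.75, 0.37, -1.06, 2.11, -0.63, 0.91, -0.42]]
52 50 clr 0.018 m 0.12 err 0.0 [[1.47, 0.81, -1.04, 2.24, -0.61, 0.33, -0.3], [1.53, 0.65, -1.1, 2.21, -0.63, 0.48, -0.39], [1.84, 0.48, -1.17, 2.13, -0.59, 0.85, -0.39]]
52 54 clr 0.022 m 0.1 err 0.0 [[1.52, 0.9, -1.1, 2.25, -0.58, 0.31, -0.25], [1.
[... 249 characters left out ...]
77, -0.32]]
60 50 clr 0.012 m 0.28 err 0.0 [[1.38, 0.76, -0.91, 2.17, -0.62, 0.53, -0.35], [1.43, 0.62, -0.96, 2.14, -0.64, 0.66, -0.43], [1.65, 0.47, -0.96, 2.03, -0.59, 1.01, -0.44]]
60 54 clr 0.016 m 0.28 err 0.0 [[1.43, 0.83, -0.96, 2.17, -0.62, 0.52, -0.27], [1.48, 0.69, -1.02, 2.14, -0.64, 0.65, -0.36], [1.71, 0.55, -1.02, 2.04, -0.57, 0.99, -0.38]]
60 58 clr 0.021 m 0.28 err 0.0 [[1.48, 0.9, -1.01, 2.17, -0.61, 0.52, -0.2], [1.53, 0.77, -1.07, 2.15, -0.63, 0.63, -0.29], [1.76, 0.64, -1.07, 2.04, -0.55, 0.96, -0.32]]
68 58 clr 0.012 m 0.37 err 0.0 [[1.38, 0.86, -0.88, 2.08, -0.59, 0.71, -0.31], [1.42, 0.73, -0.94, 2.07, -0.62, 0.81, -0.39], [1.6, 0.64, -0.92, 1.94, -0.54, 1.12, -0.43]]
```

A workable configuration is fingers tilted about 54° and pointing to +x/+y (azimuth 56°), with the roll flipped. It leaves about 0.2 rad of joint margin and about 2 cm to the roof. I back out, go upright, yaw -180°, then tilt that way.

Request:
{"op": "carry_out", "data": {"rows": [-0.23, 0.06, 0.4, 0, 0, 0, 1, -0.23, 0.06, 0.5, 0.177, 0.984, 0, 1, -0.1, 0.06, 0.6, 0.177, 0.984, 0, 1, 0.1, 0.1, 0.6, 0.177, 0.984, 0, 1, 0.2, 0.1, 0.6, 0.177, 0.984, 0, 1, 0.2, 0.1, 0.6, 0.177, 0.984, 0, 1, 0.2, 0.1, 0.4, 0.177, 0.984, 0, 1, 0.2, 0.1, 0.2, 0.177, 0.984, 0, 1, 0.2, 0.1, 0, 0.16, 0.8, 0, 1, 0, 0, 0, 0, 0, -1, 1, 0, 0, 0, 0, 0, -1, 1, 0, 0, 0, 0, 0, -1, 1]}}

```text
clock: 10.6
ee_pos: [0.453, -0.1331, 0.3872]
ee_rot: [0.019, 0.219, 0.975, 0.003]
ft_force: [-0.4, 0.3, -0.3]
opening: 0.0004
grasp_force: 0.0
```

Request:
{"op": "carry_out", "data": {"rows": [0, 0, 0, 0, 0, -1, 1, 0, 0, 0, 0, 0, -1, 1, 0, 0, 0, 0, 0, -1, 1, 0, 0, 0, 0, 0, -1, 1, 0, 0, 0, 0, 0, -1, 1, 0, 0, 0, 0, 0, -1, 1, 0, 0, 0, 0, 0, -1, 1, 0, 0, 0, 0, 0, -1, 1, 0, 0, 0, 0, 0, -1, 1, 0, 0, 0, 0, 0, -1, 1, 0, 0, 0, 0, 0, -1, 1, 0, 0, 0, 0, 0, -1, 1]}}

```text
clock: 11.6
ee_pos: [0.4525, -0.1332, 0.3876]
ee_rot: [0.019, 0.678, 0.735, -0.008]
ft_force: [-0.2, -0.1, 0.8]
opening: 0.0003
grasp_force: 0.0
```

Request:
{"op": "carry_out", "data": {"rows": [0, 0, 0, 0, 0, -1, 1, 0, 0, 0, 0, 0, -1, 1, 0, 0, 0, 0, 0, -1, 1, 0, 0, 0, 0, 0, -1, 1, 0, 0, 0, 0, 0, -1, 1, 0, 0, 0, 0, 0, -1, 1, 0, 0, 0, 0, 0, -1, 1, 0, 0, 0, 0, 0, -1, 1, 0, 0, 0, 0, 0, -1, 1, 0, 0, 0, 0, 0, -1, 1, 0, 0, 0, 0, 0, -1, 1, 0, 0, 0, 0, 0, -1, 1]}}

```text
clock: 12.6
ee_pos: [0.4525, -0.1332, 0.3876]
ee_rot: [0.014, 0.954, 0.298, -0.015]
ft_force: [-0.3, -0.3, 0.1]
opening: 0.0008
grasp_force: 0.0
```

Request:
{"op": "carry_out", "data": {"rows": [0, 0, 0, 0, 0, -1, 1, 0, 0, 0, 0, 0, -1, 1, 0, 0, 0, 0, 0, -1, 1, 0, 0, 0, 0, 0, -1, 1, 0, 0, 0, 0, 0, -1, 1, 0, 0, 0, 0, 0, -1, 1, 0, 0, 0, 0, 0, -1, 1, 0, 0, 0, 0, 0, -1, 1, 0, 0, 0, 0, 0, -1, 1, 0, 0, 0, 0, 0, 0, 1]}}

```text
clock: 13.43
ee_pos: [0.4526, -0.1332, 0.3876]
ee_rot: [0.007, 0.996, -0.089, -0.018]
ft_force: [0.1, 0.4, -0.2]
opening: 0.0006
grasp_force: 0.0
```

```bash
cat > st2.py <<'E'
from h import *
from ik2 import Rn
from scipy.spatial.transform import Rotation as R
s=read_state();M=R.from_quat(np.roll(s["ee_rot"],-1));S=np.c_[XS,YS,[0,0,1]]
Rd=Rn(54,56,1)[0];Rm=Rd.as_matrix()
print("q",np.round(s["q"],2),"tcp_w",np.round(s["ee_pos"],4),"tip_s",np.round(w2s(s["ee_pos"]+.022*M.as_matrix()[:,2]),4),"F",np.round(s["ft_force"],1),"t",s["clock"])
print("rot err units",np.round(np.degrees((Rd*M.inv()).as_rotvec())/5,3))
def go(p):
    d=s2w(p)[0]-.022*Rm[:,2]-s["ee_pos"];print("tip->",np.round(p,3),"units",np.round(d/.04,2))
zs=S.T@Rm[:,2]
E
python3 -c "
from st2 import *
print(zs);T=np.array([-.008,-.175,.145])
go(T-.2*zs);go(T)"
```

```text
q [ 0.87  0.1  -0.73  1.73  0.08  1.37 -1.63] tcp_w [ 0.4526 -0.1332  0.3876] tip_s [[-0.0535 -0.1504  0.3656]] F [ 0.1  0.4 -0.2] t 13.4333
rot err units [ 6.908 -8.899  2.693]
[ 0.45239656  0.67070549 -0.58778525]
tip-> [-0.098 -0.309  0.263] units [-2.14 -4.03 -2.8 ]
tip-> [-0.008 -0.175  0.145] units [ 0.68 -1.13 -5.74]
```

Request:
{"op": "carry_out", "data": {"rows": [-0.153, -0.288, -0.1, 0.493, -0.636, 0.192, 1, -0.153, -0.288, -0.1, 0.493, -0.636, 0.192, 1, -0.153, -0.288, -0.1, 0.493, -0.636, 0.192, 1, -0.153, -0.288, -0.1, 0.493, -0.636, 0.192, 1, -0.153, -0.288, -0.1, 0.493, -0.636, 0.192, 1, -0.153, -0.288, -0.1, 0.493, -0.636, 0.192, 1, -0.153, -0.288, -0.1, 0.493, -0.636, 0.192, 1, -0.153, -0.288, -0.3, 0.493, -0.636, 0.192, 1, -0.153, -0.288, -0.3, 0.493, -0.636, 0.192, 1, -0.153, -0.288, -0.3, 0.493, -0.636, 0.192, 1, -0.153, -0.288, -0.3, 0.493, -0.636, 0.192, 1, -0.153, -0.288, -0.3, 0.493, -0.636, 0.192, 1]}}

```text
clock: 14.43
ee_pos: [0.3786, -0.2716, 0.2989]
ee_rot: [-0.269, 0.92, 0.022, 0.285]
ft_force: [1.0, -0.0, -0.4]
opening: 0.001
grasp_force: 0.0
```

Request:
{"op": "carry_out", "data": {"rows": [-0.153, -0.288, -0.3, 0.493, -0.636, 0.192, 1, -0.153, -0.288, -0.3, 0.493, -0.636, 0.192, 1, 0, 0, 0, 0, 0, 0, 1, 0, 0, 0, 0, 0, 0, 1]}}

```text
clock: 14.77
ee_pos: [0.3663, -0.2946, 0.274]
ee_rot: [-0.313, 0.89, 0.038, 0.33]
ft_force: [0.6, 0.7, 1.0]
opening: 0.0003
grasp_force: 0.0
```

```bash
python3 -c "
from st2 import *
T=np.array([-.008,-.175,.150])
go(T-.09*zs);go(T)
im=get_image('top')[:,:,::-1];s2=get_image('scene')[:,:,::-1]
cv2.imwrite('pics/w6.png',np.hstack([cv2.resize(im[170:330,170:390],(400,300)),cv2.resize(s2[130:330,200:460],(400,300))]))"
```

```text
q [ 1.43  0.34 -0.43  2.   -0.82  1.25 -0.03] tcp_w [ 0.3663 -0.2946  0.274 ] tip_s [[-0.0991 -0.3093  0.2611]] F [0.6 0.7 1. ] t 14.7667
rot err units [-0.014  0.006 -0.022]
tip-> [-0.049 -0.235  0.203] units [ 1.57  1.6  -1.45]
tip-> [-0.008 -0.175  0.15 ] units [ 2.84  2.9  -2.78]
```

The image allowance is used up, so I continue on numbers: slide in along the tool's axis while watching the joints and force.

Request:
{"op": "carry_out", "data": {"rows": [0.26, 0.267, -0.24, 0, 0, 0, 1, 0.26, 0.267, -0.24, 0, 0, 0, 1, 0.26, 0.267, -0.24, 0, 0, 0, 1, 0.26, 0.267, -0.24, 0, 0, 0, 1, 0.26, 0.267, -0.24, 0, 0, 0, 1, 0.26, 0.267, -0.24, 0, 0, 0, 1, 0, 0, 0, 0, 0, 0, 1]}}

```text
clock: 15.45
ee_pos: [0.431, -0.2252, 0.2183]
ee_rot: [-0.314, 0.89, 0.043, 0.329]
ft_force: [-0.4, 0.7, 0.4]
opening: 0.0007
grasp_force: 0.0
```

```bash
python3 -c "
from st2 import *
go((-.008,-.175,.150));go((-.008,-.175,.08))"
```

```text
q [ 1.31  0.4  -0.51  2.11 -0.93  1.01  0.  ] tcp_w [ 0.431  -0.2252  0.2183] tip_s [[-0.0479 -0.2294  0.2054]] F [-0.4  0.7  0.4] t 15.45
rot err units [ 0.009  0.036 -0.138]
tip-> [-0.008 -0.175  0.15 ] units [ 1.22  1.17 -1.38]
tip-> [-0.008 -0.175  0.08 ] units [ 1.22  1.17 -3.13]
```

Request:
{"op": "carry_out", "data": {"rows": [0.2, 0.195, -0.23, 0, 0, 0, 1, 0.2, 0.195, -0.23, 0, 0, 0, 1, 0.2, 0.195, -0.23, 0, 0, 0, 1, 0.2, 0.195, -0.23, 0, 0, 0, 1, 0.2, 0.195, -0.23, 0, 0, 0, 1, 0.2, 0.195, -0.2, 0, 0, 0, 1, 0, 0, 0, 0, 0, 0, 1]}}

```text
clock: 16.03
ee_pos: [0.4784, -0.1808, 0.1643]
ee_rot: [-0.313, 0.89, 0.041, 0.33]
ft_force: [-0.3, -0.2, 0.5]
opening: 0.0006
grasp_force: 0.0
```

```bash
python3 -c "
from st2 import *
go((-.008,-.175,.141));go((-.008,-.177,.08))
def red(n,x0,x1,y0,y1):
    im=get_image(n);h=cv2.cvtColor(im,cv2.COLOR_RGB2HSV);m=((h[:,:,0]<6)|(h[:,:,0]>174))&(h[:,:,1]>130);q=np.zeros(m.shape,bool);q[y0:y1,x0:x1]=1
    for b in blobs(m&q,15)[:2]:print(n,cv2.boundingRect(b),cv2.contourArea(b))
red('top',270,360,200,290);red('scene',270,360,180,290)"
```

```text
q [ 1.26  0.52 -0.63  2.15 -1.01  0.79  0.05] tcp_w [ 0.4784 -0.1808  0.1643] tip_s [[-0.009  -0.1774  0.1514]] F [-0.3 -0.2  0.5] t 16.0333
rot err units [ 0.005  0.043 -0.093]
tip-> [-0.008 -0.175  0.141] units [ 0.03  0.06 -0.26]
tip-> [-0.008 -0.177  0.08 ] units [ 0.02  0.01 -1.78]
top (298, 240, 21, 13) 124.0
scene (314, 205, 24, 21) 217.0
```

Request:
{"op": "carry_out", "data": {"rows": [0, -0.01, -0.15, 0, 0, 0, 1, 0, -0.01, -0.15, 0, 0, 0, 1, 0, -0.01, -0.15, 0, 0, 0, 1, 0, -0.01, -0.15, 0, 0, 0, 1, 0, -0.01, -0.15, 0, 0, 0, 1, 0, -0.01, -0.15, 0, 0, 0, 1, 0, 0, 0, 0, 0, 0, 1]}}

```text
clock: 16.72
ee_pos: [0.4781, -0.1869, 0.1272]
ee_rot: [-0.312, 0.89, 0.038, 0.331]
ft_force: [0.1, -0.8, 1.8]
opening: 0.0003
grasp_force: 0.8
```

```bash
cat >> st2.py <<'E'
def red(n,x0,x1,y0,y1):
    im=get_image(n);h=cv2.cvtColor(im,cv2.COLOR_RGB2HSV);m=((h[:,:,0]<6)|(h[:,:,0]>174))&(h[:,:,1]>130);q=np.zeros(m.shape,bool);q[y0:y1,x0:x1]=1
    for b in blobs(m&q,15)[:2]:print(n,cv2.boundingRect(b),cv2.contourArea(b))
def look():
    go((-.008,-.183,.08));red('top',270,360,200,290);red('scene',270,360,180,290)
E
python3 -c "
from st2 import *
look()"
```

```text
q [ 1.28  0.61 -0.65  2.15 -1.02  0.72  0.11] tcp_w [ 0.4781 -0.1869  0.1272] tip_s [[-0.0082 -0.1835  0.1143]] F [ 0.1 -0.8  1.8] t 16.7167
rot err units [ 0.001  0.033 -0.009]
tip-> [-0.008 -0.183  0.08 ] units [ 0.01  0.01 -0.86]
top (300, 240, 22, 14) 139.5
scene (316, 215, 25, 15) 160.0
```

Request:
{"op": "carry_out", "data": {"rows": [0, 0, -0.12, 0, 0, 0, 1, 0, 0, -0.12, 0, 0, 0, 1, 0, 0, -0.12, 0, 0, 0, 1, 0, 0, -0.12, 0, 0, 0, 1, 0, 0, -0.1, 0, 0, 0, 1, 0, 0, 0, 0, 0, 0, 1]}}

```text
clock: 17.32
ee_pos: [0.4779, -0.1865, 0.104]
ee_rot: [-0.312, 0.89, 0.038, 0.331]
ft_force: [0.3, -0.4, 1.8]
opening: 0.0003
grasp_force: 1.0
```

```bash
python3 -c "
from st2 import *
look()"
```

```text
q [ 1.28  0.66 -0.66  2.16 -1.02  0.67  0.15] tcp_w [ 0.4779 -0.1865  0.104 ] tip_s [[-0.0084 -0.1831  0.0911]] F [ 0.3 -0.4  1.8] t 17.3167
rot err units [ 0.013  0.029 -0.018]
tip-> [-0.008 -0.183  0.08 ] units [ 0.01  0.   -0.28]
top (301, 240, 22, 14) 146.5
scene (317, 223, 25, 13) 131.5
```

Request:
{"op": "carry_out", "data": {"rows": [0, 0, -0.05, 0, 0, 0, 1, 0, 0, -0.05, 0, 0, 0, 1, 0, 0, -0.05, 0, 0, 0, 1, 0, 0, -0.04, 0, 0, 0, 1]}}

```text
clock: 17.75
ee_pos: [0.4777, -0.1858, 0.0966]
ee_rot: [-0.312, 0.89, 0.039, 0.33]
ft_force: [-2.9, -3.1, 3.8]
opening: 0.0006
grasp_force: 2.4
```

Request:
{"op": "carry_out", "data": {"rows": [0, 0, -0.03, 0, 0, 0, 1, 0, 0, -0.03, 0, 0, 0, 1]}}

```text
clock: 17.92
ee_pos: [0.4777, -0.1857, 0.0941]
ee_rot: [-0.312, 0.89, 0.039, 0.33]
ft_force: [-1.6, -3.6, 4.6]
opening: 0.0004
grasp_force: 2.3
```

Request:
{"op": "carry_out", "data": {"rows": [0, 0, -0.025, 0, 0, 0, 1]}}

```text
clock: 18.0
ee_pos: [0.4777, -0.1857, 0.0932]
ee_rot: [-0.312, 0.89, 0.039, 0.33]
ft_force: [-0.3, -3.9, 4.4]
opening: 0.0001
grasp_force: 2.3
```

Request:
{"op": "carry_out", "data": {"rows": [0, 0, -0.03, 0, 0, 0, 1, 0, 0, -0.03, 0, 0, 0, 1]}}

```text
clock: 18.17
ee_pos: [0.4777, -0.1856, 0.0908]
ee_rot: [-0.312, 0.89, 0.039, 0.33]
ft_force: [-1.2, -3.8, 5.3]
opening: 0.0005
grasp_force: 2.3
```

Request:
{"op": "carry_out", "data": {"rows": [0, 0, -0.025, 0, 0, 0, 1]}}

```text
clock: 18.25
ee_pos: [0.4779, -0.1855, 0.09]
ee_rot: [-0.313, 0.89, 0.039, 0.33]
ft_force: [-2.3, -5.2, 8.2]
opening: 0.0006
grasp_force: 4.6
```

```bash
python3 -c "
from st2 import *
look()"
```

```text
q [ 1.29  0.7  -0.67  2.16 -1.02  0.64  0.17] tcp_w [ 0.4779 -0.1855  0.09  ] tip_s [[-0.0086 -0.1821  0.0771]] F [-2.3 -5.2  8.2] t 18.25
rot err units [ 0.003  0.033 -0.038]
tip-> [-0.008 -0.183  0.08 ] units [ 0.01 -0.02  0.07]
top (301, 240, 21, 15) 151.5
scene (317, 227, 25, 12) 117.5
```

Request:
{"op": "carry_out", "data": {"rows": [0, 0, -0.025, 0, 0, 0, 1]}}

```text
clock: 18.43
ee_pos: [0.478, -0.1855, 0.0896]
ee_rot: [-0.313, 0.889, 0.039, 0.331]
ft_force: [-5.6, -6.0, 13.1]
opening: 0.0002
grasp_force: 7.0
```

Request:
{"op": "carry_out", "data": {"rows": [0, 0, -0.015, 0, 0, 0, 1]}}

```text
clock: 18.52
ee_pos: [0.4781, -0.1856, 0.0894]
ee_rot: [-0.313, 0.889, 0.039, 0.331]
ft_force: [-6.7, -7.2, 15.5]
opening: 0.0004
grasp_force: 8.2
```

Hard against the stop at about 18 N. I hold, then let go along the tool's axis.

Request:
{"op": "carry_out", "data": {"rows": [0, 0, 0, 0, 0, 0, 1, 0, 0, 0, 0, 0, 0, 1, 0, 0, 0, 0, 0, 0, 1, 0, 0, 0, 0, 0, 0, 1, 0, 0, 0, 0, 0, 0, 1, 0, 0, 0, 0, 0, 0, 1, 0, 0, 0, 0, 0, 0, 1]}}

```text
clock: 19.1
ee_pos: [0.478, -0.1856, 0.0895]
ee_rot: [-0.313, 0.889, 0.039, 0.331]
ft_force: [-6.4, -6.3, 13.3]
opening: 0.0003
grasp_force: 7.0
```

Request:
{"op": "carry_out", "data": {"rows": [0, 0, 0.05, 0, 0, 0, 1, 0, 0, 0.1, 0, 0, 0, 1, -0.05, -0.05, 0.2, 0, 0, 0, 1, -0.2, -0.2, 0.23, 0, 0, 0, 1, -0.2, -0.2, 0.23, 0, 0, 0, 1, -0.2, -0.2, 0.23, 0, 0, 0, 1, -0.2, -0.2, 0.23, 0, 0, 0, 1, -0.2, -0.2, 0.23, 0, 0, 0, 1, -0.2, -0.2, 0.23, 0, 0, 0, 1, -0.2, -0.2, 0.23, 0, 0, 0, 1, -0.2, -0.2, 0.23, 0, 0, 0, 1, 0, 0, 0, 0, 0, 0, 1]}}

```text
clock: 20.1
ee_pos: [0.4108, -0.2528, 0.1767]
ee_rot: [-0.311, 0.89, 0.038, 0.33]
ft_force: [-0.9, -0.4, -0.7]
opening: 0.0006
grasp_force: 0.0
```

```bash
python3 -c "
from st2 import *
look()
# predicted pedal/tray positions at the stop vs seen
im=get_image('top');im2=get_image('scene')
cv2.imwrite('pics/f_t.png',im[:,:,::-1]);cv2.imwrite('pics/f_s.png',im2[:,:,::-1])
a=.5;H=np.array([0,-.075,.065])
def rot(p,a): y,z=p[1]+.075,p[2]-.065;return (p[0],-.075+y*np.cos(a)-z*np.sin(a),.065+y*np.sin(a)+z*np.cos(a))
for nm,A in(('tilt .5',.5),('tilt .44',.44)):
  c=[rot((sx*.08,.013+dy,.055),A) for sx in(-1,1) for dy in(-.0485,.0485)]
  print(nm,np.round(proj('top',s2w(c))).tolist(),np.round(proj('scene',s2w(c))).tolist())
for n,i,(x0,x1,y0,y1) in(('top',im,(205,265,190,285)),('scene',im2,(210,320,190,310))):
  V=cv2.cvtColor(i,cv2.COLOR_RGB2HSV)[:,:,2];q=np.zeros(V.shape,bool);q[y0:y1,x0:x1]=1
  for b in blobs((V<70)&q)[:2]:print(n,np.round(cv2.boxPoints(cv2.minAreaRect(b))).tolist(),cv2.contourArea(b))
"
```

```text
q [ 1.43  0.5  -0.59  2.11 -0.86  0.95  0.04] tcp_w [ 0.4108 -0.2528  0.1767] tip_s [[-0.0626 -0.2602  0.1638]] F [-0.9 -0.4 -0.7] t 20.1
rot err units [ 0.034  0.022 -0.018]
tip-> [-0.008 -0.183  0.08 ] units [ 1.69  1.66 -2.09]
top (301, 240, 21, 17) 237.0
scene (317, 226, 25, 13) 157.0
tilt .5 [[252.0, 267.0], [220.0, 261.0], [262.0, 210.0], [231.0, 202.0]] [[305.0, 263.0], [277.0, 260.0], [265.0, 235.0], [237.0, 231.0]]
tilt .44 [[252.0, 267.0], [219.0, 261.0], [262.0, 210.0], [230.0, 202.0]] [[305.0, 263.0], [276.0, 263.0], [265.0, 236.0], [236.0, 234.0]]
top [[217.0, 265.0], [228.0, 205.0], [261.0, 211.0], [250.0, 271.0]] 1828.5
scene [[210.0, 190.0], [288.0, 190.0], [288.0, 216.0], [210.0, 216.0]] 1723.0
```

```bash
python3 -c "
from h import *
i=cv2.imread('pics/f_s.png');V=cv2.cvtColor(i,cv2.COLOR_BGR2HSV)[:,:,2];q=np.zeros(V.shape,bool);q[222:275,225:312]=1
for b in blobs((V<80)&q,40)[:2]:print(cv2.approxPolyDP(cv2.convexHull(b),3,True)[:,0].tolist(),cv2.contourArea(b))
for p in((0,-.194,.067),(0,-.191,.075)):print(proj('scene',s2w([p])),proj('top',s2w([p])))
t=cv2.imread('pics/t4.png').astype(int);f=cv2.imread('pics/f_t.png').astype(int);d=np.abs(t-f).sum(2)
for n,(x,y) in dict(black=(181,153),grey=(216,153),tape=(383,279),brush=(400,227)).items():print(n,d[y-12:y+12,x-15:x+15].mean().round(1))
"
```

```text
[[330.47839676 229.52519088]] [[313.68738141 247.95307135]]
[[329.75018567 227.35943412]] [[312.90739081 247.48483523]]
black 14.1
grey 21.8
tape 351.2
brush 36.5
```

Request:
{"op": "carry_out", "data": {"rows": [-0.2, -0.2, 0.3, 0, 0, 0, 1, -0.2, -0.2, 0.5, 0, 0, 0, 1, -0.1, -0.2, 0.9, 0, 0, 0, 1, 0, -0.2, 0.9, 0, 0, 0, 1, 0, -0.2, 0.9, 0, 0, 0, 1, 0, -0.2, 0.9, 0, 0, 0, 1, 0, 0, 0, 0, 0, 0, 1, 0, 0, 0, 0, 0, 0, 1]}}

```text
clock: 20.97
ee_pos: [0.3924, -0.2991, 0.3528]
ee_rot: [-0.311, 0.89, 0.04, 0.33]
ft_force: [-0.1, 0.0, -1.6]
opening: 0.0004
grasp_force: 0.0
```

```bash
python3 -c "
from st2 import *
a=get_image('top')[:,:,::-1];b=get_image('scene')[:,:,::-1]
a0=cv2.imread('pics/top0.png');b0=cv2.imread('pics/scene0.png')
for n,x,y,i,j in(('black',181,153,a,a0),('grey',216,153,a,a0),('cup',151,162,a,a0),('tape',383,279,a,a0),('brush',400,227,a,a0),('tapeS',397,227,b,b0),('brushS',365,208,b,b0)):
  w=(slice(y-14,y+14),slice(x-18,x+18));print(n,np.abs(i[w].astype(int)-j[w]).sum(2).mean().round(1))
V=cv2.cvtColor(b.copy(),cv2.COLOR_BGR2GRAY)
c=b[215:275,225:315];V=cv2.cvtColor(c.copy(),cv2.COLOR_BGR2GRAY)
print(V[::4,::4])
"
```

```text
q [ 1.51  0.28 -0.57  1.88 -0.8   1.33 -0.21] tcp_w [ 0.3924 -0.2991  0.3528] tip_s [[-0.0726 -0.3091  0.3399]] F [-0.1  0.  -1.6] t 20.9667
rot err units [ 0.039  0.041 -0.057]
black 18.8
grey 26.7
cup 30.3
tape 172.2
brush 40.8
tapeS 18.5
brushS 4.7
[[230 228 244 236 168  61  91  41  35  25  15  15 113  82 209 246 230  62
   58  56  54  59  54]
 [222 223 231 229 232 237 238 232 230 233 233 227 233 230 229 227 222  55
   55  51  57  55  44]
 [240 235 232 222 218 224 236 234 239 238 214 228 235 216 232 230 242  55
   52  59  58  54  51]
 [230 229 233 234 237 235 223 225 229 230 236 237 235 237 225 229 239  57
   61  50  51  58  52]
 [219 234 242 126 124 122 187 246 242 223 228 229 212 177 180 184 243  52
   55  56  55  59  52]
 [231 155 222 237 169  58 114 135 139 140 146 224 142 148 125 170 221  54
   52  59  56  59  86]
 [230 230 210 148 236 240  91 110 115 117  76 218 226 123  85 209  90  46
   55  51 193 199 197]
 [229 229 230 212 118 239 246  15 121  31  48  97  81 167 214  72  92 101
  176 195 194 196 187]
 [232 228 230 228 226 160 221 233 129 105  70  45  38  81 223 222 108  81
   98  86 110 158 196]
 [229 227 229 227 229 233 213 151 235 246  43 109  71  47  91 106 211 181
   66  91 124  87 102]
 [232 231 227 228 231 187 167 218 103 235 238  47 120 114  71  48  34 188
  221  73  87 224 136]
 [226 227 231 187 169 113 112 109 144 162 195 230 175  81 115 118 114 111
   75 200 165 213 203]
 [211 197 190 206 125  40 108 104 113  95 212 138 233 243 177 124 107  76
   27 161 216 173  81]
 [227 229 209 195  57  32 159 100 103  98 101 212 156 125 141 139 139 142
  138 135 138 135 126]
 [227 226 233 207 181  88 190 197  95 102 106 110 125 127 127 144 133 141
  137 135 136 136 140]]
```

The tape and brush look unchanged in the scene view and the cans and cup in the top view. The cover is in the tipped tray, and the pedal is where the stop should put it. Handing in.

```bash
python3 -c "
from rig import *
print(hand_in())"
```

```text
the job is handed in; nothing more can be done
None
```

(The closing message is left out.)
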